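# Slide the blue triage plate out over the step's edge

## Robot

A 6-joint arm with a two-finger parallel gripper is mounted at the origin on a cart in front of the work surface, level with it; the furniture and walls round the work are solid. World frame = base frame: x ahead of the robot, y to its left, z up, the work surface at z = 0. Lengths are in m, angles in rad, forces in N, time in s.
With the tool pointing down it reaches from about 0.35 to 0.925 m from the base axis. Payload 6.4 kg.
Tool frame: the origin (TCP) lies between the finger pads; the fingertips stand 11 mm ahead of it and the grasp point (between the pads) lies 8 mm behind it (robot.tip_extent is the distance from the TCP to the fingertips, in m); x points along the fingers, z is the direction in which the jaws open and shut, and the axes are right-handed (so a half turn about x gives the same grasp; the last joint's range is limited). The gripper opens to 94 mm and grips with 3 to 60 N. Pads are 16 mm wide; open, the fingers measure 119 mm over their backs; the gripper's body (75 mm by 177 mm) begins 78 mm behind the grasp point.
Start: joints at [0.986, 0.245, 1.558, -0, 1.339, -0.174], TCP at [0.26, 0.596, 0.216] pointing down, gripper open.
Joint ranges: [-3.13, 3.13], [-1.02, 2.26], [0.13, 2.54], [-0.95, 4.09], [0.21, 2.88], [-2.74, 2.74]. Speed limits (rad/s): [2.57, 2.57, 3.14, 3.14, 3.14, 3.14].

## Interface

Orientations are given as a unit quaternion [w, x, y, z].
In Python, from plant import robot, vision, order gives the robot as it stands.
- The arm moves only by the tool send_rows, never from a script. Its argument "series" is text: rows parted by semicolons, each of 7 numbers parted by spaces: the shift along the tool's x, y, z in mm, then the turn, a rotation vector about the tool's x, y, z in degrees, then the opening, from 0 (shut) to 1 (fully open). A call has 1 to 8 rows; each row is the pose to reach, as a shift and turn from the pose commanded when the call began, along the tool's axes at that moment; what a row does not reach only later rows make up. A row lasts 1/8 s, in which the tool goes at most 62.5 mm and 10.7 degrees, less where a joint would pass 70% of its speed; a pose out of reach is approached as far as the arm can. A call with a gripper value outside its range is refused whole. The fingers move at their own pace and stop on an object; "force" is the grip in N (left out, the last holds). Time passes only in rows, so rows that repeat a pose let the fingers close. It gives the time, the measured TCP pose, the force and the opening at its end, in the units of the state.
- robot.sense(): the state, without advancing time (a new reading comes with each control period).
- vision.camera(name): name is "scene" or "side" or "wrist"; returns a dict with "img" (420x560x3 uint8, red, green, blue), "intrinsics" (3x3 intrinsics, pixels), "origin" and "orientation" of the camera in the world; the wrist camera has in their place "mount" (4x4, takes a point from camera to tool coordinates, whose origin is the TCP and whose axes are the tool frame's). Camera axes: x right, y up, looking along -z (the intrinsics and any distortion apply to the point x, -y, -z); pixel columns grow to the right and rows downward; lengths in m; the calibration is good to about 2 mm. A picture is of the moment at which its call begins: read the wrist's pose just before it. There is no depth.
- order.finish_job(): hands the job in, once; it reports no verdict.
The state is a dict: "clock": time; "joint_pos": joint angles; "joint_vel": joint speeds; "tau": joint torques, N m; "tcp_pos": TCP position; "eef_rot": TCP orientation; "ft_force": force on the tool from outside, world axes, zero at the start; "torque": the same for the moment, N m; "grip_width": finger opening in m.
Only numpy, scipy, OpenCV 4.12 (cv2) and the standard library are available. Lean on these libraries where they do the work, as an engineer would, in place of code of your own. Each camera call takes 0.05 s, during which the arm holds its last target. There are 200 camera calls.

## Task

Two flat white plates lie on the low wooden step. Using only the fingertips, slide the plate with the blue band toward the step's front edge (the one facing the robot) until just its blue band hangs out past the edge, so that the next nurse can pick it up there: the line where blue meets white ends over the edge to within about half a centimetre, and the plate is square to the edge. Do not pinch or lift or tip it, and leave the red-banded plate and everything else where they are.

Things in the scene. Friction and masses are not known exactly. Their poses are not given: they have to be found in the camera images.
- step_edge (a point): Middle of the upper front edge of the wooden step, a fixed low riser 260 mm deep, 360 mm wide, its flat top 40 mm above the table. Its x axis points level from the front edge to the back of the step (away from the robot), y along the edge to the left, z up. The step's place and yaw vary.
- blue_plate: Rigid flat plate, 110 mm long (its x) x 90 mm wide (its y) x 6 mm thick, about 70 g, white with a blue band over the whole width of the 30 mm at its -x end, which looks roughly toward the step's front edge. Origin: centre of its underside. It lies loose on the step, some centimetres behind the edge and turned a little, left or right of the red-banded plate, and slides easily when its rear (+x) end is pushed.
- blue_line (a point): Point on the underside of the blue-banded plate, half-way across its width, at the line where blue meets white: 25 mm from the plate's centre toward the band (-x), 30 mm from its front end, 80 mm from its rear end. Axes as the plate's.
- red_plate: The other plate, the same shape and size with a red band; to be left alone. Origin: centre of its underside, axes likewise.
- amber_vial: Amber vial with blue cap, 23 mm across, 58 mm tall, loose, standing at the back of the step behind the gap between the plates; to be left alone. Origin: centre of its underside.
- tape: Roll of white plaster tape, 46 mm across, 30 mm tall, loose, at the back left corner of the step; to be left alone. Origin: centre of its underside.
- clip_oximeter: Blue and white finger oximeter, 33 x 58 x 30 mm, loose on the table left of the step; to be left alone. Origin: centre of its underside.
- red_marker: Grey marker with red cap, 18 x 137 x 18 mm, lying loose on the table right of the step; to be left alone. Origin: centre of its underside.
Not all that is in view belongs to the job. What is shaped like the blue_plate but orange is not meant.

How it is judged:
At the end, for the whole second after the job is handed in: The blue-banded plate rests flat on the step, clear of its sides, the middle of its blue/white line within 7 mm of the front edge, square within 0.12 rad; the red-banded plate is within 12 mm and the vial, tape, oximeter and marker within 20 mm of where they began (x of blue_line in the frame of step_edge between -0.007 and 0.007 m and y of blue_line in the frame of step_edge between -0.135 and 0.135 m and z of blue_line in the frame of step_edge between -0.004 and 0.004 m and angle between the x axis of blue_plate and the x axis of step_edge, either way round below 0.12 rad and angle between blue_plate's own z axis and vertical below 0.06 rad and linear speed of blue_plate below 0.01 m/s and distance of red_plate from where it was at the start of the episode below 0.012 m and distance of each of amber_vial, tape, clip_oximeter, red_marker from where it was at the start of the episode below 0.02 m); the robot touches nothing.
It fails at once if the blue-banded plate is lifted more than 10 mm off the step (z of blue_line in the frame of step_edge above 0.01 m).
It fails at once if the blue-banded plate is tipped (more than 0.15 rad) or falls off the step (angle between blue_plate's own z axis and vertical above 0.15 rad or z of blue_line in the frame of step_edge below -0.01 m).
It fails at once if the red-banded plate is moved more than 12 mm (distance of red_plate from where it was at the start of the episode above 0.012 m).
It fails at once if the vial, tape roll, oximeter or marker is moved more than 20 mm (distance of any of amber_vial, tape, clip_oximeter, red_marker from where it was at the start of the episode above 0.02 m).
It also fails if it takes over 35 s, if anything falls off the work surface, if the arm or the gripper's body presses on something with over 40 N, if the wrist force passes 120 N, or if a joint passes its speed limit or range.

## Working session

There is one attempt and no reset: what is moved stays moved. The work goes in short steps, Python scripts to look and compute and a tool call to move; the robot and the scene stay as the last step left them, time stands still between calls to the robot, and variables do not carry over. Pictures are saved under pics/ and viewed, about 8 in all and at most 12, crops included, and the job is handed in when it is done.

Besides the shell and the picture viewer there is one more tool, called after "Emit:" as name(argument=value, ...) on one line, values as JSON. send_rows: Moves the arm, as the interface text tells. Its arguments: {"type":"object","properties":{"series":{"type":"string"},"force":{"type":"number"}},"required":["series"]}

```bash
mkdir -p pics
cat > h.py <<'E'
import numpy as np, cv2
from scipy.spatial.transform import Rotation as R
from plant import robot, vision, order
def q(a): return R.from_quat([a[1],a[2],a[3],a[0]])
def cam(n):
    s=robot.sense(); c=vision.camera(n)
    if n=='wrist':
        T=np.eye(4); T[:3,:3]=q(s['eef_rot']).as_matrix(); T[:3,3]=s['tcp_pos']; T=T@np.array(c['mount'])
        c['o'],c['R']=T[:3,3],T[:3,:3]
    else:
        o=np.array(c['orientation']); c['o']=np.array(c['origin']); c['R']=o if o.shape==(3,3) else q(o).as_matrix()
    return c
def ray(c,uv,z):
    K=np.array(c['intrinsics']); uv=np.atleast_2d(uv).astype(float)
    d=np.c_[(uv[:,0]-K[0,2])/K[0,0],-(uv[:,1]-K[1,2])/K[1,1],-np.ones(len(uv))]@c['R'].T
    return c['o']+d*((z-c['o'][2])/d[:,2])[:,None]
def save(n,im): cv2.imwrite('pics/'+n,cv2.cvtColor(im,cv2.COLOR_RGB2BGR))
E
python3 - <<'E'
from h import *
a=cam('scene');b=cam('side')
save('scene.png',a['img']);save('side.png',b['img'])
print({k:v for k,v in a.items() if k!='img'});print({k:v for k,v in b.items() if k!='img'})
s=robot.sense();print(s,R.as_matrix(q(s['eef_rot'])).round(3))
E
```

```text
{'intrinsics': array([[425.53898576,   0.        , 280.55327652],
       [  0.        , 425.53898576, 214.52373541],
       [  0.        ,   0.        ,   1.        ]]), 'origin': array([1.1052896 , 0.19274991, 1.15677599]), 'orientation': array([0.55898721, 0.14175451, 0.19103157, 0.79432103]), 'o': array([1.1052896 , 0.19274991, 1.15677599]), 'R': array([[-0.33487792, -0.83387142,  0.43876559],
       [ 0.94218976, -0.30208049,  0.14500286],
       [ 0.01162878,  0.4619587 ,  0.8868252 ]])}
{'intrinsics': array([[397.13413048,   0.        , 281.65928712],
       [  0.        , 397.13413048, 206.45625438],
       [  0.        ,   0.        ,   1.        ]]), 'origin': array([ 0.10336835, -0.11815369,  0.90570563]), 'orientation': array([ 0.76183617,  0.20301593, -0.15793161, -0.59451475]), 'o': array([ 0.10336835, -0.11815369,  0.90570563]), 'R': array([[ 2.43219630e-01,  8.41720422e-01, -4.82027949e-01],
       [-9.69970948e-01,  2.10673479e-01, -1.21544415e-01],
       [-7.55911133e-04,  4.97115094e-01,  8.67684281e-01]])}
{'clock': 0.1, 'joint_pos': array([ 9.85910021e-01,  2.45695054e-01,  1.55886015e+00, -6.65416168e-06,
        1.33872404e+00, -1.74072710e-01]), 'joint_vel': array([-6.73552089e-04, -1.75715502e-03, -3.02758844e-03, -1.47658256e-03,
       -6.62941133e-05,  4.77088965e-04]), 'tau': array([ 3.58667803e-04, -4.16913450e+01, -3.15526128e+01,  6.87231822e-02,
        3.09746352e-02, -7.34749869e-05]), 'tcp_pos': array([0.25927225, 0.59549032, 0.21550419]), 'eef_rot': array([ 0.59092431, -0.38774421,  0.59201819,  0.38726909]), 'ft_force': array([ 0.04712864, -0.52361383,  0.19868076]), 'torque': array([ 0.02653524, -0.02034949,  0.01973349]), 'grip_width': 0.09418296125042445} [[-0.001 -0.917  0.399]
 [-0.001  0.399  0.917]
 [-1.     0.    -0.002]]
```

View pics/scene.png

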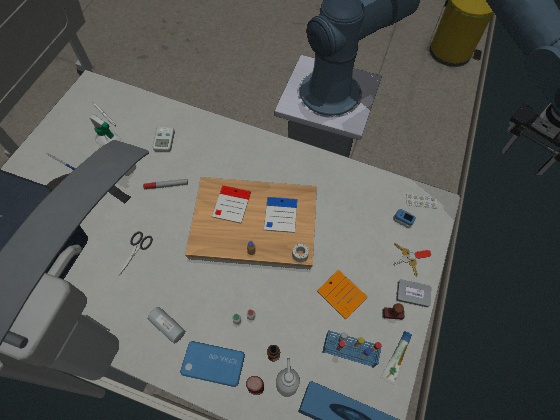

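View pics/side.png

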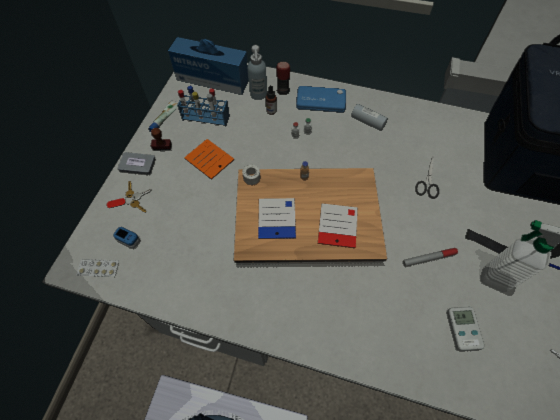

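Side view: the blue-banded plate is at (277,218), with its band at about (277,232) facing the front edge. The red-banded plate is at (338,225), and an orange decoy lies on the table at (209,158). Only (277,218) is a white plate with a blue band on the step. I'll confirm that in a crop and measure it.

```bash
cat > m.py <<'E'
from h import *
def quad(pts):
    (c,wh,a)=cv2.minAreaRect(pts.astype(np.float32)); return c,wh,a
def plate(c,roi,z=0.046,hue='blue'):
    u0,v0,u1,v1=roi; im=c['img'][v0:v1,u0:u1]; hsv=cv2.cvtColor(im,cv2.COLOR_RGB2HSV)
    H,S,V=[hsv[...,i].astype(int) for i in range(3)]
    col=((H>100)&(H<135)&(S>110)&(V>60)) if hue=='blue' else (((H<6)|(H>172))&(S>150)&(V>60))
    wh=(S<60)&(V>130)
    m=((col|wh)*255).astype(np.uint8); m=cv2.morphologyEx(m,cv2.MORPH_CLOSE,np.ones((5,5)))
    cs=cv2.findContours(m,cv2.RETR_EXTERNAL,cv2.CHAIN_APPROX_NONE)[0]; k=max(cs,key=cv2.contourArea)[:,0]+[u0,v0]
    P=ray(c,k+0.0,z)[:,:2]
    n,lab,st,ce=cv2.connectedComponentsWithStats((col*255).astype(np.uint8)); i=1+np.argmax(st[1:,4])
    vb,ub=np.where(lab==i); B=ray(c,np.c_[ub+u0,vb+v0],z)[:,:2]
    return P,B
def rep(n,P):
    c,wh,a=cv2.minAreaRect((P*1000).astype(np.float32)); print(n,np.round(c,1),np.round(wh,1),round(a,1)); 
    print(cv2.boxPoints((c,wh,a)).round(0).tolist())
E
python3 - <<'E'
from m import *
for n,rs in dict(scene=[(255,190,310,240),(205,178,258,228)],side=[(250,190,303,245),(312,195,365,252)]).items():
    c=cam(n)
    for r,h in zip(rs,['blue','red']):
        P,B=plate(c,r,hue=h); rep(n+h,P); rep(' band',B)
    hsv=cv2.cvtColor(c['img'],cv2.COLOR_RGB2HSV); w=((hsv[...,0]>5)&(hsv[...,0]<22)&(hsv[...,1]>70)&(hsv[...,2]>120)).astype(np.uint8)*255
    w[:, :180]=0; w[:160]=0; w[275:]=0; w[:,390:]=0
    w=cv2.morphologyEx(w,cv2.MORPH_OPEN,np.ones((3,3)));k=max(cv2.findContours(w,0,1)[0],key=cv2.contourArea)[:,0]
    rep('step',ray(c,k,0.04)[:,:2])
    if n=='side': a=cv2.resize(c['img'][150:280,220:400],None,fx=4,fy=4,interpolation=2); save('crop.png',a)
E
```

```text
sceneblue [552.9   9.7] [109.   89.4] 14.6
[[489.0, 39.0], [511.0, -47.0], [617.0, -20.0], [594.0, 67.0]]
 band [ 5.144e+02 -4.000e-01] [29.2 88.4] 14.9
[[489.0, 39.0], [512.0, -47.0], [540.0, -39.0], [517.0, 46.0]]
scenered [ 569.8 -139.8] [109.1  90.1] 6.3
[[511.0, -101.0], [521.0, -191.0], [629.0, -178.0], [619.0, -89.0]]
 band [ 530.1 -144.2] [29.3 90.1] 6.4
[[511.0, -101.0], [521.0, -191.0], [550.0, -187.0], [540.0, -98.0]]
step [592.5 -60.7] [258.6 358.7] 14.7
[[422.0, 80.0], [513.0, -267.0], [763.0, -201.0], [672.0, 146.0]]
sideblue [548.7   7.2] [108.9  88.1] 14.6
[[485.0, 36.0], [507.0, -49.0], [613.0, -22.0], [590.0, 64.0]]
 band [509.6  -3.8] [26.7 86.9] 14.1
[[486.0, 35.0], [507.0, -49.0], [533.0, -43.0], [512.0, 42.0]]
sidered [ 565.2 -142.1] [109.9  89.3] 6.3
[[506.0, -104.0], [516.0, -193.0], [625.0, -180.0], [615.0, -92.0]]
 band [ 525.5 -146.5] [29.8 88.6] 6.2
[[506.0, -104.0], [515.0, -192.0], [545.0, -189.0], [536.0, -101.0]]
step [588.5 -62.7] [258.5 359. ] 14.7
[[418.0, 78.0], [509.0, -269.0], [759.0, -203.0], [668.0, 144.0]]
```

View pics/crop.png

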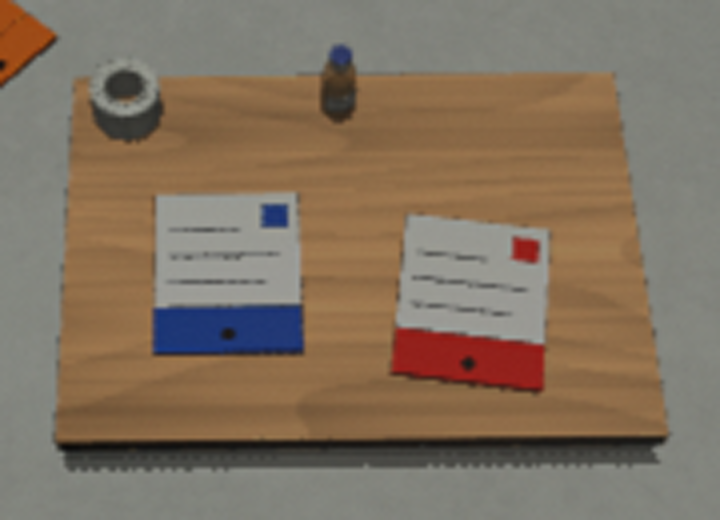

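The crop confirms the target: a white plate with a blue band at crop (228,330), its band parallel to the front edge. Both cameras give the right sizes and agree that the line is 84 mm behind the edge, with a relative yaw of about 0. I'll go above and behind its rear end with the jaws along the step's y axis.

Emit:
send_rows(series="0 -560 -376 -38 0 0 0.5;0 -560 -376 -38 0 0 0.5;0 -560 -376 -38 0 0 0.5;0 -560 -376 -38 0 0 0.5;0 -560 -376 -38 0 0 0.5;0 -560 -376 -38 0 0 0.5;0 -560 -376 -38 0 0 0.5;0 -560 -376 -38 0 0 0.5")

```text
clock: 1.2
tcp_pos: [0.5251, 0.1801, 0.2166]
eef_rot: [-0.433, 0.559, -0.433, -0.559]
ft_force: [0.0, 1.4, 0.5]
grip_width: 0.0472
```

```bash
cat > go.py <<'E'
from h import *
import sys
def go(t):
    s=robot.sense(); M=q(s['eef_rot']).as_matrix(); print(s['clock'],s['tcp_pos'].round(4),s['grip_width'],s['ft_force'].round(1))
    print(M.round(3).tolist()); print('shift mm',(M.T@(np.array(t)-s['tcp_pos'])*1000).round(1))
    y=np.degrees(np.arctan2(M[1,2],M[0,2])); print('yaw z',y,'tool-x turn',y-104.7)
E
python3 - <<'E'
from go import *
go([.6233,.0275,.216])
E
```

```text
1.2 [0.5251 0.1801 0.2166] 0.047232814758433966 [0.  1.4 0.5]
[[0.0, -0.968, -0.25], [0.0, -0.25, 0.968], [-1.0, -0.0, 0.0]]
shift mm [   0.6  -57.  -172.3]
yaw z 104.45873335897832 tool-x turn -0.2412666410216815
```

Emit:
send_rows(series="0 -57 -172 0 0 0 0.5;0 -57 -172 0 0 0 0.5;0 -57 -172 0 0 0 0.5;0 -57 -172 0 0 0 0.5;0 -57 -172 0 0 0 0.5")

```text
clock: 1.82
tcp_pos: [0.622, 0.0301, 0.2161]
eef_rot: [0.433, -0.559, 0.433, 0.559]
ft_force: [-0.9, -0.3, 0.8]
grip_width: 0.0471
```

Run:
```python
from go import *
go([.6233,.0275,.054])
c=cam('wrist'); save('w1.png',c['img']); print(c['o'],c['R'].round(2).tolist(),c['intrinsics'])
```

```text
1.825 [0.622  0.0301 0.2161] 0.04710088054359985 [-0.9 -0.3  0.8]
[[-0.001, -0.968, -0.25], [0.0, -0.25, 0.968], [-1.0, 0.001, 0.001]]
shift mm [162.1  -0.7  -3. ]
yaw z 104.45814786751286 tool-x turn -0.24185213248713922
[0.5454316 0.0106883 0.38526  ] [[-0.25, -0.93, -0.26], [0.97, -0.24, -0.07], [0.0, -0.27, 0.96]] [[297.74629401   0.         273.08925548]
 [  0.         297.74629401 208.91253983]
 [  0.           0.           1.        ]]
```

View pics/w1.png

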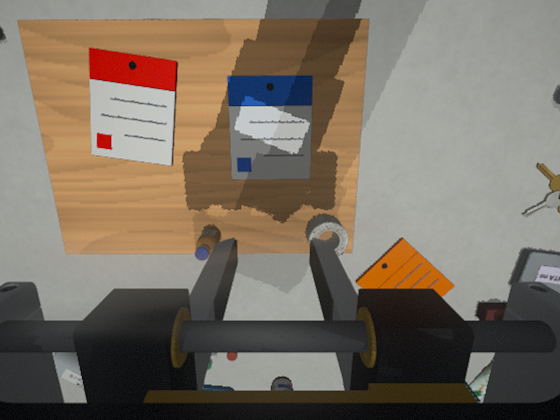

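Wrist view: blue plate corners are at about (229,76), (312,76), (311,180) and (229,179). The vial is at (208,238), the tape at (327,235), and the front edge runs (20,20) to (368,19). Next I cast rays to check clearances.

Run:
```python
from go import *
c=cam('wrist')
P=ray(c,[(229,76),(312,76),(311,180),(229,179),(228,105),(312,105)],.046)[:,:2]*1000
E=ray(c,[(20,20),(368,19),(66,253),(354,252)],.04)[:,:2]*1000
m=E[:2].mean(0); y=(E[1]-E[0])/np.linalg.norm(E[1]-E[0]); x=np.array([y[1],-y[0]])
f=lambda p:np.c_[(p-m)@x,(p-m)@y].round(1).tolist()
print('mid',m,'yaw',np.degrees(np.arctan2(x[1],x[0])),'w',np.linalg.norm(E[1]-E[0]))
print('plate',P.round(),f(P)); print('back',f(E[2:]))
print('vial/tape base',f(ray(c,[(210,226),(315,240),(327,222)],.045)[:,:2]*1000))
print('tape top',f(ray(c,[(310,232),(346,236)],.07)[:,:2]*1000), 'vial top',f(ray(c,[(202,252)],.098)[:,:2]*1000))
print('tcp',f(robot.sense()['tcp_pos'][None,:2]*1000))
```

```text
mid [464.51962542 -93.21882652] yaw 14.729385549614147 w 355.83687714209793
plate [[508. -46.]
 [486.  38.]
 [593.  69.]
 [615. -23.]
 [537. -41.]
 [514.  47.]] [[54.3, 34.4], [54.5, 121.7], [165.2, 124.1], [163.7, 29.7], [83.2, 32.1], [83.4, 122.6]]
back [[258.1, -180.0], [257.8, 181.8]]
vial/tape base [[221.1, 4.2], [239.5, 131.5], [216.4, 145.1]]
tape top [[220.0, 121.8], [224.9, 162.6]] vial top [[231.6, 6.0]]
tcp [[183.7, 80.1]]
```

The wrist measurement agrees: line at 83 mm, rear at 164 mm, TCP at 184 mm, and everything is clear of the vial and tape. I'll descend with the tips at about 43 mm.

Emit:
send_rows(series="60 0 -2 0 0 0 0.5;110 0 -2 0 0 0 0.5;140 0 -2 0 0 0 0.5;155 0 -2 0 0 0 0.5;162 0 -2 0 0 0 0.5;162 0 -2 0 0 0 0.5;162 0 -2 0 0 0 0.5")

```text
clock: 2.8
tcp_pos: [0.624, 0.0277, 0.056]
eef_rot: [-0.433, 0.56, -0.433, -0.558]
ft_force: [-0.0, 0.2, 0.1]
grip_width: 0.0469
```

Run:
```python
from go import *
x=np.array([.967,.254]); m=np.array([.4650,-.094])
t=m+x*.100+np.array([-.254,.967])*.078
go([*t,.054])
```

```text
2.8 [0.624  0.0277 0.056 ] 0.046915921387815036 [-0.   0.2  0.1]
[[0.003, -0.968, -0.25], [-0.0, -0.25, 0.968], [-1.0, -0.002, -0.001]]
shift mm [ 1.8 84.8  0.3]
yaw z 104.47419489414996 tool-x turn -0.22580510585004276
```

Emit:
send_rows(series="2.5 0 0 0 0 0 0.5;2.5 6 0 0 0 0 0.5;2.5 12 0 0 0 0 0.5;2.5 18 0 0 0 0 0.5;2.5 24 0 0 0 0 0.5;2.5 31 0 0 0 0 0.5;2.5 38 0 0 0 0 0.5;2.5 45 0 0 0 0 0.5")

```text
clock: 3.8
tcp_pos: [0.579, 0.0164, 0.0521]
eef_rot: [-0.433, 0.559, -0.433, -0.559]
ft_force: [0.8, -0.4, 0.1]
grip_width: 0.0473
```

```bash
cat > chk.py <<'E'
from go import *
from m import plate,rep
def chk():
    x=np.array([.967,.254]); y=np.array([-.254,.967]); m=np.array([.4650,-.094])
    s=robot.sense(); p=s['tcp_pos'][:2]-m; print('tcp step',p@x,p@y,s['tcp_pos'][2],s['ft_force'].round(1))
    go([*(m+x*.088+y*.078),.0535])
chk()
c=cam('side'); save('s2.png',cv2.resize(c['img'][150:280,220:400],None,fx=3,fy=3,interpolation=2))
E
python3 chk.py
```

```text
tcp step 0.13830956423810536 0.07775866916727897 0.05207398518675151 [ 0.8 -0.4  0.1]
3.8 [0.579  0.0164 0.0521] 0.04730673223656986 [ 0.8 -0.4  0.1]
[[0.0, -0.968, -0.25], [-0.0, -0.25, 0.968], [-1.0, -0.0, -0.0]]
shift mm [-1.4 50.4 -0. ]
yaw z 104.46351367925355 tool-x turn -0.23648632074645093
```

View pics/s2.png

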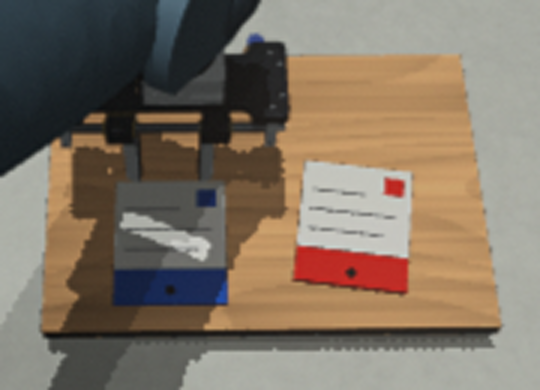

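The plate slides squarely ahead of the fingers: band front is at crop row 303, the step edge at 332. Pushing 40 mm more, tips 1 mm higher, then measuring.

Emit:
send_rows(series="-1 6 0 0 0 0 0.5;-1 13 0 0 0 0 0.5;-1 20 0 0 0 0 0.5;-1 26 0 0 0 0 0.5;-1 32 0 0 0 0 0.5;-1 37 0 0 0 0 0.5;-1 40 0 0 0 0 0.5;-1 40 0 0 0 0 0.5")

```text
clock: 4.85
tcp_pos: [0.5402, 0.0065, 0.0528]
eef_rot: [0.433, -0.559, 0.433, 0.559]
ft_force: [0.3, -0.0, 0.2]
grip_width: 0.0469
```

```bash
sed -i '/^c=cam/d' chk.py
cat > edge.py <<'E'
from chk import *
c=cam('side'); K=np.array(c['intrinsics'])
im=c['img']; hsv=cv2.cvtColor(im,cv2.COLOR_RGB2HSV).astype(int); H,S,V=hsv[...,0],hsv[...,1],hsv[...,2]
b=((H>105)&(H<130)&(S>120)&(V>35)).astype(np.uint8); b[:200]=0; b[275:]=0; b[:,:245]=0; b[:,:310][0]=0; b[:,312:]=0
n,lab,st,_=cv2.connectedComponentsWithStats(b); i=1+np.argmax(st[1:,4]); v,u=np.where(lab==i)
P=ray(c,np.c_[u,v],.046)[:,:2]*1000
# side camera sits 2 mm back in x,y vs mean: edge frame seen by same camera
m=np.array([463.5,-95.5]); a=np.radians(14.7); x=np.array([np.cos(a),np.sin(a)]); y=np.array([-x[1],x[0]])
q_=np.c_[(P-m)@x,(P-m)@y]; rep('band step frame',q_/1000)
top=[(k,v[u==k].min()) for k in range(u.min()+3,u.max()-2)]; T=ray(c,np.array(top)-[0,.5],.046)[:,:2]*1000
t=np.c_[(T-m)@x,(T-m)@y]; f=np.polyfit(t[:,1],t[:,0],1); print('line x',np.median(t[:,0]),'slope rad',f[0])
save('s3.png',cv2.resize(im[190:280,220:350],None,fx=5,fy=5,interpolation=2))
E
python3 edge.py
```

```text
tcp step 0.09823737686360964 0.07803699712929692 0.05280168349483214 [ 0.3 -0.   0.2]
4.85 [0.5402 0.0065 0.0528] 0.046881282370985634 [ 0.3 -0.   0.2]
[[-0.001, -0.968, -0.25], [0.0, -0.25, 0.968], [-1.0, 0.001, 0.0]]
shift mm [-0.7 10.3 -0.1]
yaw z 104.45851933939585 tool-x turn -0.24148066060415374
band step frame [-6.7 78.3] [90.2 29.7] 89.4
[[-22.0, 33.0], [8.0, 33.0], [9.0, 123.0], [-21.0, 124.0]]
line x 7.264150486139561 slope rad -0.03274849807782078
```

View pics/s3.png

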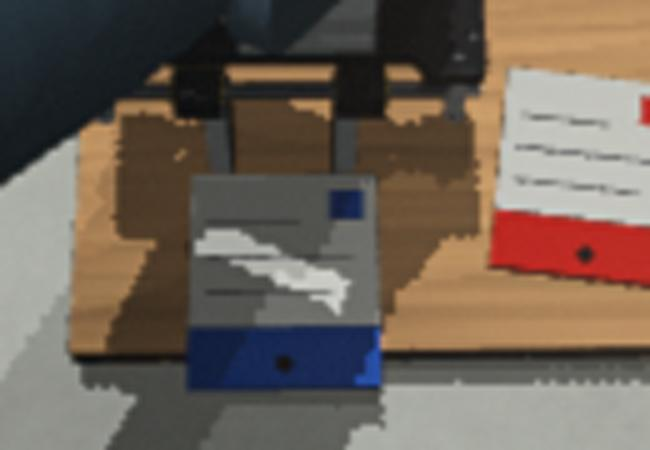

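Blue/white line is about 8 mm behind the edge by the side view (crop row 327, edge row 355), and about 10 mm by TCP position. Pushing 8 mm gently.

Emit:
send_rows(series="-0.5 2 0 0 0 0 0.5;-0.5 4 0 0 0 0 0.5;-0.5 6 0 0 0 0 0.5;-0.5 8 0 0 0 0 0.5;-0.5 8 0 0 0 0 0.5;-0.5 8 0 0 0 0 0.5")

```text
clock: 5.65
tcp_pos: [0.5329, 0.0045, 0.0535]
eef_rot: [0.433, -0.559, 0.433, 0.559]
ft_force: [-0.1, 0.5, -0.7]
grip_width: 0.0469
```

```bash
python3 edge.py
python3 - <<'E'
from h import *
c=cam('wrist'); save('w4.png',c['img'])
a=cam('scene'); save('sc4.png',cv2.resize(a['img'][165:250,230:330],None,fx=6,fy=6,interpolation=2))
E
```

```text
tcp step 0.09066675175604459 0.07797694753610335 0.05349605784535713 [-0.1  0.5 -0.7]
5.65 [0.5329 0.0045 0.0535] 0.046928511835539935 [-0.1  0.5 -0.7]
[[-0.0, -0.968, -0.25], [-0.0, -0.25, 0.968], [-1.0, 0.0, 0.0]]
shift mm [-0.   2.7 -0. ]
yaw z 104.46328586119445 tool-x turn -0.23671413880555292
band step frame [-15.3  78.4] [90.2 26.9] 89.4
[[-29.0, 33.0], [-2.0, 33.0], [-1.0, 123.0], [-28.0, 124.0]]
line x -0.6207954535227822 slope rad 0.011190704541001675
```

View pics/w4.png

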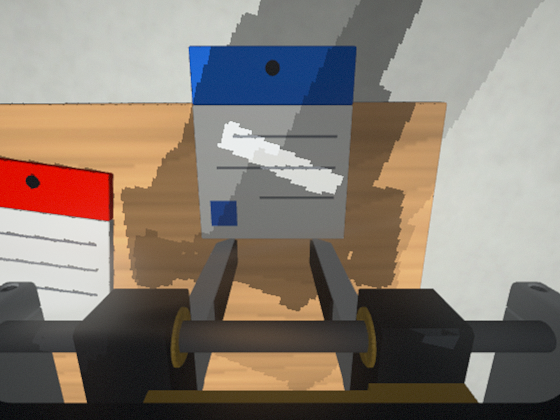

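Wrist view: the band line runs about (191,104.5) to (352,104.5), and the front edge is at row 103–104 on the left (150,104) and 102 on the right (420,102). I'll compute the offset with the proper heights.

Run:
```python
from h import *
c=cam('wrist'); im=c['img'].astype(int)
g=lambda u:im[90:118,u]
d=lambda u: (90.5+np.argmax(np.abs(np.diff(cv2.GaussianBlur(g(u).astype(np.float32),(1,3),0),axis=0)).sum(-1)[2:-2])+2)
L=np.array([(u,d(u)) for u in range(197,349,4)]); E=np.array([(u,d(u)) for u in list(range(100,185,4))+list(range(385,440,4))])
print(L[:,1].tolist(),E[:,1].tolist())
a=np.radians(14.7); x=np.array([np.cos(a),np.sin(a)]); y=np.array([-x[1],x[0]])
l=ray(c,L,.046)[:,:2]*1000; e=ray(c,E,.04)[:,:2]*1000
for n,p in(('line',l),('edge',e)):
    f=np.polyfit(p@y,p@x,1); print(n,f[0],np.polyval(f,(l@y).mean()),np.median(p@x))
```

```text
[104.5, 104.5, 104.5, 104.5, 104.5, 104.5, 104.5, 104.5, 104.5, 104.5, 104.5, 104.5, 104.5, 104.5, 104.5, 104.5, 104.5, 104.5, 104.5, 104.5, 104.5, 104.5, 104.5, 104.5, 104.5, 104.5, 104.5, 104.5, 104.5, 104.5, 104.5, 104.5, 104.5, 104.5, 104.5, 104.5, 104.5, 104.5] [102.5, 102.5, 101.5, 102.5, 102.5, 101.5, 101.5, 101.5, 101.5, 101.5, 101.5, 101.5, 101.5, 101.5, 101.5, 101.5, 101.5, 102.5, 101.5, 101.5, 101.5, 101.5, 100.5, 101.5, 101.5, 101.5, 101.5, 101.5, 101.5, 101.5, 100.5, 100.5, 100.5, 100.5, 100.5, 100.5]
line 0.0031113690515309576 426.24081030136364 426.24081222371854
edge 0.00036818768272100946 424.14751898640486 424.0129527245624
```

Estimates of the remaining distance are +2.1 mm (wrist), +2.7 mm (TCP) and −0.6 mm (side), all within tolerance, and the skew is about 0.003 rad. I'll nudge 1 mm more, back off, and lift clear.

Emit:
send_rows(series="0 1 0 0 0 0 0.5;0 1 0 0 0 0 0.5;0 -4 0 0 0 0 0.5;0 -14 0 0 0 0 0.5;-20 -20 0 0 0 0 0.5;-70 -20 0 0 0 0 0.5;-130 -20 0 0 0 0 0.5;-180 -20 0 0 0 0 0.5")

```text
clock: 6.85
tcp_pos: [0.5531, 0.0096, 0.2362]
eef_rot: [-0.433, 0.56, -0.433, -0.558]
ft_force: [0.9, -1.0, 0.5]
grip_width: 0.0468
```

```bash
python3 edge.py
python3 - <<'E'
from m import *
c=cam('wrist'); save('w5.png',c['img'])
n='scene';c=cam('scene');P,B=plate(c,(205,178,258,228),hue='red');rep('red scene was 569.8 -139.8',P)
c=cam('side');P,B=plate(c,(312,195,365,252),hue='red');rep('red side was 565.2 -142.1',P)
E
```

```text
tcp step 0.11153617914010941 0.07779806367548679 0.2361724970112865 [ 0.9 -1.   0.5]
6.85 [0.5531 0.0096 0.2362] 0.046811958923255896 [ 0.9 -1.   0.5]
[[0.002, -0.968, -0.25], [-0.0, -0.25, 0.968], [-1.0, -0.002, -0.001]]
shift mm [182.6  23.9   0.2]
yaw z 104.4721265610516 tool-x turn -0.22787343894840717
band step frame [-15.3  79.5] [88.  26.9] 89.4
[[-29.0, 36.0], [-2.0, 35.0], [-1.0, 123.0], [-28.0, 124.0]]
line x -0.6078111274204059 slope rad 0.011190704541001744
red scene was 569.8 -139.8 [ 569.8 -139.8] [109.1  90.1] 6.3
[[511.0, -101.0], [521.0, -191.0], [629.0, -178.0], [619.0, -89.0]]
red side was 565.2 -142.1 [ 565.3 -142.1] [110.1  89.6] 6.3
[[506.0, -104.0], [516.0, -193.0], [625.0, -181.0], [615.0, -91.0]]
```

View pics/w5.png

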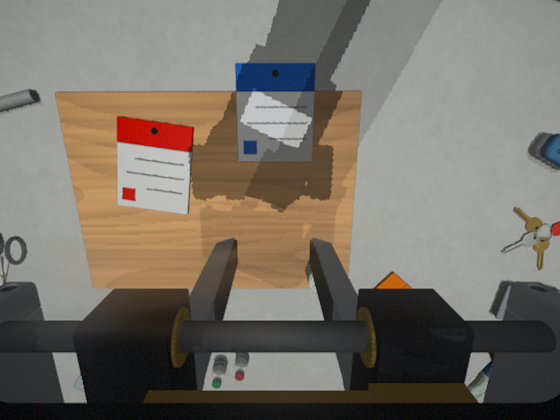

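The line (row ~91) coincides with the edge (row ~91), the plate is square and flat, the red plate hasn't moved, and the gripper is clear. I'm handing it in.

```bash
python3 -c "
from h import *
print(order.finish_job())"
```

```text
the job is handed in; nothing more can be done
None
```

I slid the blue-banded plate about 84 mm to the step's front edge by pushing its rear end with both fingertips half open. I then backed off, lifted clear and handed the job in at about 7 s.

- **Line position:** Before the last nudge, commanded as 1 mm, the estimates were −0.6 mm (side camera), +2.1 mm (wrist camera) and +2.7 mm (TCP position). That is a spread of about 3 mm, all within the 7 mm limit. After backing off, the side camera still read −0.6 mm, and the last wrist picture shows the line on the edge. That picture was only judged by eye.
- **Squareness:** The skew read 0.003 rad by the wrist camera and 0.011 rad by the side camera, against a limit of 0.12.
- **Other objects:** The red plate is unchanged to 0.1 mm. I did not re-measure the vial, tape, oximeter or marker. By measurement the fingers cleared the vial and tape, the oximeter and marker were not in the path, and the force readings after each move stayed under 2 N.

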